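# Roll the cap strips down on a 96-well plate

### The arm

A 6-joint arm with a two-finger parallel gripper is mounted at the origin on the work surface. World frame = base frame: x ahead of the robot, y to its left, z up, the work surface at z = 0. Lengths are in m, angles in rad, forces in N, time in s.
With the tool pointing down it reaches from about 0.35 to 0.775 m from the base axis. Payload 7.3 kg.
Tool frame: the origin (TCP) lies at the very end of the fingers, on their centre line; the grasp point (between the pads) lies 19 mm behind it (pinch_z is the distance from the TCP to the grasp point, in m); z points along the fingers, y is the line along which they close (so a half turn about z gives the same grasp; the last joint's range is limited). The gripper opens to 92 mm and grips with 3 to 60 N. Pads are 19 mm wide; open, the fingers measure 130 mm over their backs; the gripper's body (75 mm by 190 mm) begins 47 mm behind the grasp point.
Start: joints at [-1.289, 0.342, 1.524, -0, 1.275, -0.146], TCP at [0.218, -0.478, 0.203] pointing down, gripper open.
Joint ranges: [-2.53, 2.53], [-0.77, 2.02], [0.04, 2.7], [-1, 4.14], [0.28, 2.66], [-3.11, 3.11]. Speed limits (rad/s): [2.57, 2.57, 3.14, 3.14, 3.14, 3.14].

### API

Orientations are given as [roll, pitch, yaw] about the fixed x, y, z axes, in that order (R = Rz(yaw) Ry(pitch) Rx(roll)).
In Python, from cell import * gives the robot as it stands.
- The arm moves only by the tool arm_command, never from a script. Its arguments are lists of equal length, an entry for each row: "fingers": the gripper command: -1 is fully open, 1 is shut, values between are in proportion; "travel": the shift along the tool's x, y, z in m, a list of three; "dr": the turn, a rotation vector about the tool's x, y, z in degrees, a list of three. In form: {"fingers": [fingers, ...], "travel": [[x, y, z], ...], "dr": [[wx, wy, wz], ...]}. A call has 1 to 8 rows; each row is the pose to reach, as a shift and turn from the pose commanded when the call began, along the tool's axes at that moment; what a row does not reach only later rows make up. A row lasts 1/12 s, in which the tool goes at most 41.7 mm and 7.16 degrees, less where a joint would pass 70% of its speed; a pose out of reach is approached as far as the arm can. A call with a gripper value outside its range is refused whole. The fingers move at their own pace and stop on an object; "squeeze" is the grip in N (left out, the last holds). Time passes only in rows, so rows that repeat a pose let the fingers close. It gives the time, the measured TCP pose, the force, the opening and the grip force at its end, in the units of the state.
- observe(): the state, without advancing time (a new reading comes with each control period).
- read_camera(name): name is "scene" or "top" or "wrist"; returns a dict with "color" (480x640x3 uint8, blue, green, red), "z_map" (480x640 float32, m along the optical axis (not along the pixel's ray), 0 where there is no reading), "fx", "fy", "cx", "cy" (pixels), "R" (3x3) and "t" (3): a world point X has camera coordinates R X + t. Camera axes: x right, y down, z forward; pixel columns grow to the right and rows downward; lengths in m; the calibration is good to about 2 mm. A picture is of the moment at which its call begins.
- hand_in(): hands the job in; it is judged then, once.
The state is a dict: "time": time; "qpos": joint angles; "qvel": joint speeds; "joint_efforts": joint torques, N m; "tool_pos": TCP position; "tool_rot": TCP orientation; "contact_force": force on the tool from outside, world axes, zero at the start; "torque": the same for the moment, N m; "opening": finger opening in m; "grip_force": force on a finger pad.
Only numpy, scipy, OpenCV 4.12 (cv2) and the standard library are available. Lean on these libraries where they do the work, as an engineer would, in place of code of your own. Each camera call takes 0.05 s, during which the arm holds its last target. There are 200 camera calls.

### The job

Take the hand roller from its stand and roll it across the sheet of caps on the 96-well plate, pressing down steadily all the way, until all twelve cap strips are fully home: 15 to 20 N does it, more than 30 N cracks the wells. Then hang the roller back in its stand. Touch the plate and its block with nothing but the roller, don't let the roller fall, and leave the other things on the bench alone.

Things in the scene. Friction and masses are not known exactly. Their poses are not given: they have to be found in the camera images.
- plate: fixed foot plate (160 x 104 mm) of a levelling base, origin at bench level under its middle, x along its long side, z up. On its three levelling screws stands an aluminium block with a 96-well plate (128 x 85 mm) in it, nothing of which gives. On the plate's deck (3 mm below the top of caps that are home) lie twelve flat cap strips side by side, each along y: a flat sheet of caps 107 x 74 mm.
- caps_nominal (a point): point on the foot plate's axis, 45 mm above the bench: nominal middle of the sheet of caps, top faces, when fully home; axes as the foot plate. The screws are set differently each time and the setting is not measured: the true middle is up to 6 mm higher or lower, and the sheet slopes up to 0.03 rad along x, either way. Strips not yet pressed in stand up to 2.5 mm higher.
- roller: hand roller, about 0.4 kg. Origin: middle of the drum's axle; y along the axle, z up along the handle. Hard rubber drum 40 mm across, 80 mm long in y, free to turn in a steel fork 94 mm wide in y; crossbar 24 (x) x 136 (y) mm, 26 to 32 mm above the axle; upright black handle 24 (x) x 34 (y) mm, 32 to 98 mm above the axle. Same after a half turn about z.
- drum (a joint): turning angle of the drum in its fork, rad, 0 at the start, without end stops; 1 rad is 20 mm of rolling
- seat (a point): where the roller's axle middle is when it hangs in its fixed steel stand; axes as the hung roller. Two posts (40 mm in x, 11 mm in y) at y = +-60.5 mm; the crossbar's ends lie on their flat tops, 26 mm above this point, between flared lips rising 10 mm more (about 3 mm play each way in x, 5 mm in y). The drum hangs free, 4 mm above the base (80 x 150 mm). Stand height differs by up to 3 mm.
- strip1 (a joint): how far cap strip 1 is pressed in, m: 0 standing proud, 0.0025 fully home. It is at x = -49.5 mm on the plate (8.4 mm in x, 74 mm in y, 2 mm thick; strips are 9 mm apart). It moves straight down only, holds still until pressed with about 5.5 N, then slides in to a hard stop and stays. The drum bears on two or three strips at a time, so it needs 13 N or more.
- strip2 (a joint): the same for cap strip 2 (at x = -40.5 mm on the plate)
- strip3 (a joint): the same for cap strip 3 (at x = -31.5 mm on the plate)
- strip4 (a joint): the same for cap strip 4 (at x = -22.5 mm on the plate)
- strip5 (a joint): the same for cap strip 5 (at x = -13.5 mm on the plate)
- strip6 (a joint): the same for cap strip 6 (at x = -4.5 mm on the plate)
- strip7 (a joint): the same for cap strip 7 (at x = +4.5 mm on the plate)
- strip8 (a joint): the same for cap strip 8 (at x = +13.5 mm on the plate)
- strip9 (a joint): the same for cap strip 9 (at x = +22.5 mm on the plate)
- strip10 (a joint): the same for cap strip 10 (at x = +31.5 mm on the plate)
- strip11 (a joint): the same for cap strip 11 (at x = +40.5 mm on the plate)
- strip12 (a joint): the same for cap strip 12 (at x = +49.5 mm on the plate)
- dish: bystander: glass petri dish, 63 mm across, 13 mm high. Origin: centre of its underside.
- marker: bystander: lying marker pen, 132 mm long, 17 mm thick. Origin: centre of its underside.
- tipbox: bystander: open box of white pipette tips, 122 x 82 x 59 mm. Origin: centre of its underside.
- beaker: bystander: glass beaker, 68 mm across, 85 mm high. Origin: centre of its underside.
- reagent: bystander: brown reagent bottle, 64 mm across, 130 mm high. Origin: centre of its underside.
- tuberack: bystander: white rack with small tubes, 62 x 150 x 54 mm. Origin: centre of its underside.
- spatula: bystander: thin steel spatula, 190 mm long, lying flat. Origin: centre of its underside.
Things that resemble listed ones, but are neither listed nor needed, are in the scene too. Leave any red or yellow look-alike of the part that bears seat alone. Leave any red look-alike of the roller alone.

How it is judged:
On the way, in this order (a step that is already met when the one before it is completed fails the run):
1. the roller, out of its stand, has been rolled under load over the caps (its drum has turned at least 2 rad, 40 mm of way) ((value of joint drum above 2 rad or value of joint drum below -2 rad) and contact force between roller and plate above 2 N), for 0.02 s.
2. all twelve cap strips are home (value of joint each of strip1, strip2, strip3, strip4, strip5, strip6, strip7, strip8, strip9, strip10, strip11, strip12 above 0.002 m), for 0.1 s.
At the end, for the whole second after the job is handed in: All twelve cap strips are pressed in at least 2.0 mm of their 2.5 mm, and the roller hangs in its stand: axle within 10 mm sideways and 3 mm in height of its seat, upright within 0.08 rad, at rest (all of step 2 and horizontal distance between roller and seat below 0.01 m and z of roller in the frame of seat between -0.003 and 0.003 m and angle between roller's own z axis and vertical below 0.08 rad and linear speed of roller below 0.02 m/s and angular speed of roller below 0.2 rad/s); the robot touches nothing.
It fails at once if the plate is pressed with more than 30 N (contact force between roller and plate above 30 N).
It fails at once if the gripper or arm touches the plate or its caps (contact force between any of the fingers, the arm and plate above 1 N).
It fails at once if the roller is let fall (contact force between the fingers and roller below 0.2 N and linear speed of roller above 0.5 m/s).
It fails at once if another thing on the bench is moved more than 20 mm (distance of any of dish, marker, tipbox, beaker, reagent, tuberack, spatula from where it was at the start of the episode above 0.02 m).
It also fails if it takes over 72 s, if anything falls off the work surface, if the arm or the gripper's body presses on something with over 40 N, if the wrist force passes 120 N, or if a joint passes its speed limit or range.

## Working session

There is one attempt and no reset: what is moved stays moved. The work goes in short steps, Python scripts to look and compute and a tool call to move; the robot and the scene stay as the last step left them, time stands still between calls to the robot, and variables do not carry over. Pictures are saved under pics/ and viewed, at most 10 in all, crops included, and the job is handed in when it is done.

Besides the shell and the picture viewer there is one more tool, called as name(argument=value, ...) on one line, values as JSON. arm_command: Moves the arm, as the interface text tells. Its arguments: {"type":"object","properties":{"fingers":{"type":"array","items":{"type":"number"}},"travel":{"type":"array","items":{"type":"array","items":{"type":"number"}}},"dr":{"type":"array","items":{"type":"array","items":{"type":"number"}}},"squeeze":{"type":"number"}},"required":["fingers","travel","dr"]}

```bash
mkdir -p pics; cat > h.py <<'E'
from cell import *
import numpy as np, cv2
def pts(c):
    z=c["z_map"];v,u=np.mgrid[:480,:640]
    P=np.stack([(u-c["cx"])/c["fx"]*z,(v-c["cy"])/c["fy"]*z,z],-1)
    W=(P-c["t"])@c["R"]
    W[z==0]=np.nan
    return W
E
python3 - <<'E'
from h import *
for n in("scene","top"):
    c=read_camera(n);cv2.imwrite(f"pics/{n}0.png",c["color"]);np.savez(f"{n}0.npz",**c)
    print(n,c["fx"],-c["R"].T@c["t"])
print(observe())
E
```

```text
scene 586.4590510037676 [ 1.03272278 -0.2780211   1.12933142]
top 532.8421820556305 [ 0.37035429 -0.00579958  1.40167121]
{'time': 0.1, 'qpos': array([-1.28899175e+00,  3.42663156e-01,  1.52489111e+00,  5.29636913e-06,
        1.27541440e+00, -1.46001752e-01]), 'qvel': array([-0.0002551 , -0.00083982, -0.00207527,  0.00211054, -0.00118592,
        0.00172518]), 'joint_efforts': array([ 1.84961122e-03, -4.32004702e+01, -2.44695514e+01,  7.18646427e-02,
        5.26066753e-02, -7.28325790e-05]), 'tool_pos': array([ 0.21772232, -0.47730163,  0.20221984]), 'tool_rot': array([-3.14023202e+00, -2.05198481e-04,  4.27804642e-01]), 'contact_force': array([-0.61981366, -0.17199747,  0.01750161]), 'torque': array([-0.02375709,  0.04240581,  0.00193101]), 'grip_force': 0.0, 'opening': 0.0918228549301454}
```

View pics/scene0.png

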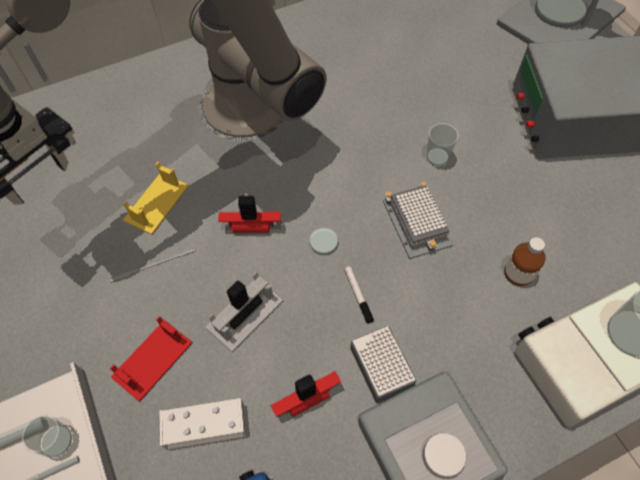

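View pics/top0.png

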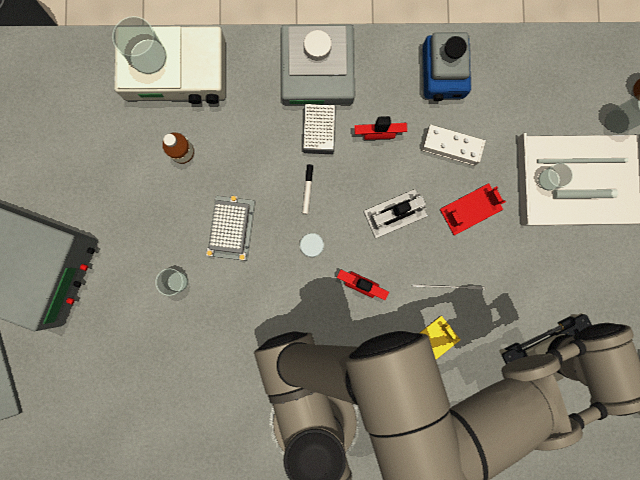

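The real roller is the grey one in the grey stand, at scene (240,300) / top (397,212). Possible mix-ups are:
- **Red rollers:** scene (250,218) and (307,393).
- **Empty stands:** the yellow one at (157,200) and the red one at (152,358).
- **Plate:** the capped plate with amber screws is at scene (418,215) / top (230,228). The similar box at scene (383,360) is the tip box.

Next I'll measure the roller and plate and check the choice in a close crop.

```bash
python3 - <<'E'
from h import *
for n,(a,b,c_,d),(e,f,g,h) in(("top",(355,440,180,245),(195,265,185,270)),("scene",(200,290,265,355),(375,460,170,265))):
    c=dict(np.load(f"{n}0.npz"));W=pts(c)
    R=W[c_:d,a:b].reshape(-1,3);col=c["color"][c_:d,a:b].reshape(-1,3).astype(int)
    z=R[:,2];print(n,"hist",[(round(k*.01,2),int(((z>k*.01)&(z<=k*.01+.01)).sum())) for k in range(-1,15)])
    for lo,hi in((.1,.15),(.05,.075)):
        m=(z>lo)&(z<hi)
        if m.sum()>5:
            r=cv2.minAreaRect((R[m,:2]*1000).astype(np.float32));print(lo,m.sum(),np.median(z[m]),R[m].mean(0),r)
    Q=W[g:h,e:f].reshape(-1,3);z=Q[:,2]
    print("plate hist",[(round(k*.005,3),int(((z>k*.005)&(z<=k*.005+.005)).sum())) for k in range(-1,14)])
    for lo,hi in((.003,.03),(.036,.06)):
        m=(z>lo)&(z<hi)
        r=cv2.minAreaRect((Q[m,:2]*1000).astype(np.float32));print(lo,m.sum(),np.median(z[m]),Q[m].mean(0),r)
c1=dict(np.load("top0.npz"))["color"];c2=dict(np.load("scene0.npz"))["color"]
A=cv2.resize(c1[170:250,350:450],(400,320),interpolation=2);B=cv2.resize(c1[185:265,180:280],(400,320),interpolation=2)
cv2.imwrite("pics/crop1.png",np.hstack([A,B]))
E
```

```text
top hist [(-0.01, 1927), (0.0, 2489), (0.01, 254), (0.02, 17), (0.03, 63), (0.04, 120), (0.05, 68), (0.06, 372), (0.07, 18), (0.08, 7), (0.09, 10), (0.1, 10), (0.11, 8), (0.12, 81), (0.13, 59), (0.14, 0)]
0.1 158 0.12881051994725787 [ 0.5366115  -0.22023806  0.12683184] ((537.9934692382812, -222.1226348876953), (23.93181610107422, 34.17932891845703), 23.08226776123047)
0.05 453 0.0642002420796311 [ 0.53650764 -0.21860996  0.06372619] ((538.9868774414062, -221.44775390625), (45.47335433959961, 136.07774353027344), 22.55080795288086)
plate hist [(-0.005, 1855), (0.0, 1414), (0.005, 437), (0.01, 92), (0.015, 3), (0.02, 9), (0.025, 56), (0.03, 66), (0.035, 59), (0.04, 280), (0.045, 748), (0.05, 556), (0.055, 79), (0.06, 1), (0.065, 0)]
0.003 960 0.0059874214602583355 [0.50462704 0.2058496  0.00772738] ((507.494140625, 214.82406616210938), (181.5923614501953, 221.73947143554688), 89.9654312133789)
0.036 1711 0.048592925360568064 [0.50364438 0.21102482 0.04844464] ((504.6557922363281, 211.03936767578125), (92.7785415649414, 152.89178466796875), 82.11390686035156)
scene hist [(-0.01, 2623),
[... 363 characters left out ...]
0.06409304594751512 [ 0.53859395 -0.22346771  0.06347788] ((536.345703125, -221.11465454101562), (47.22340774536133, 136.75852966308594), 22.029056549072266)
plate hist [(-0.005, 2261), (0.0, 2565), (0.005, 637), (0.01, 155), (0.015, 3), (0.02, 21), (0.025, 102), (0.03, 134), (0.035, 123), (0.04, 231), (0.045, 804), (0.05, 878), (0.055, 70), (0.06, 0), (0.065, 0)]
0.003 1443 0.006408108655342544 [0.51259013 0.20213022 0.00821738] ((487.50091552734375, 226.3212890625), (197.14620971679688, 258.05316162109375), 61.13165283203125)
0.036 2080 0.049509316946923676 [0.50655494 0.20895467 0.04886505] ((503.3837585449219, 211.874267578125), (95.60487365722656, 158.85275268554688), 82.14827728271484)
```

View pics/crop1.png

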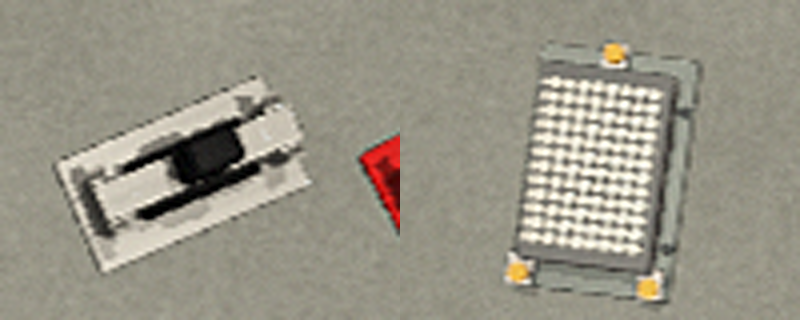

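The crop confirms the choice. On the left is the bare-steel roller with its black handle in a grey stand, at top (402,208). On the right is the plate with amber screws, centred near top (230,228). The handle top at 0.129 m and the 24 x 34 and 136 mm sizes match the description. I'll move above the roller.

arm_command(fingers=[-1,-1,-1,-1,-1,-1,-1,-1], travel=[[0.04,-0.01,-0.02],[0.08,-0.02,-0.04],[0.12,-0.03,-0.04],[0.16,-0.04,-0.04],[0.2,-0.05,-0.04],[0.24,-0.06,-0.04],[0.28,-0.07,-0.04],[0.32,-0.08,-0.04]], dr=[[0,0,-7],[0,0,-14],[0,0,-21],[0,0,-28],[0,0,-35],[0,0,-42],[0,0,-49],[0,0,-56]])

```text
time: 0.77
tool_pos: [0.4731, -0.2735, 0.2426]
tool_rot: [-3.141, -0.0, 1.411]
contact_force: [0.2, -1.4, 0.1]
opening: 0.0916
grip_force: 0.0
```

```bash
cat >> h.py <<'E'
from scipy.spatial.transform import Rotation as Ro
def go(x,y,z,yaw,s=None):
    s=s or observe();R=Ro.from_euler("xyz",s["tool_rot"])
    d=R.inv().apply(np.array([x,y,z])-s["tool_pos"])
    T=Ro.from_euler("xyz",[np.pi,0,np.radians(yaw)])
    print("travel",d.round(4),"dr",np.degrees((R.inv()*T).as_rotvec()).round(2))
E
python3 - <<'E'
from h import *
s=observe();print(s["time"],s["tool_pos"],np.degrees(s["tool_rot"]),s["contact_force"])
go(.5375,-.222,.23,112,s)
# plate caps refine: bright pixels high
for n,(e,f,g,h) in(("top",(195,265,185,270)),("scene",(375,460,170,265))):
    c=dict(np.load(f"{n}0.npz"));W=pts(c)[g:h,e:f].reshape(-1,3);k=c["color"][g:h,e:f].reshape(-1,3).min(1)
    m=(k>150)&(W[:,2]>.038)&(W[:,2]<.062);Q=W[m]
    r=cv2.minAreaRect((Q[:,:2]*1000).astype(np.float32));A=np.c_[Q-Q.mean(0)]
    co=np.linalg.lstsq(np.c_[Q[:,:2]-Q[:,:2].mean(0),np.ones(len(Q))],Q[:,2],rcond=None)[0]
    print(n,m.sum(),Q.mean(0),r,co)
E
```

```text
0.7667 [ 0.4730761  -0.27348757  0.24262561] [-1.79974727e+02 -7.66352890e-03  8.08578828e+01] [ 0.23510607 -1.35997225  0.12962112]
travel [0.0611 0.0554 0.0126] dr [-2.000e-02 -1.000e-02 -3.114e+01]
top 875 [0.50452026 0.21189181 0.0506837 ] ((505.7523193359375, 212.5612030029297), (78.44697570800781, 107.76873779296875), 82.55007934570312) [-0.00178583  0.00018769  0.0506837 ]
scene 950 [0.50296167 0.21409216 0.05156957] ((501.05181884765625, 215.2257843017578), (76.51860809326172, 110.33660125732422), 82.44073486328125) [-0.00570944 -0.00305907  0.05156957]
```

arm_command(fingers=[-1,-1,-1,-1,-1,-1], travel=[[0.015,0.014,0],[0.03,0.028,0],[0.045,0.042,0],[0.061,0.055,0],[0.061,0.055,0],[0.061,0.055,0]], dr=[[0,0,-7],[0,0,-14],[0,0,-21],[0,0,-28],[0,0,-31.1],[0,0,-31.1]])

```text
time: 1.27
tool_pos: [0.5367, -0.2231, 0.242]
tool_rot: [-3.141, -0.001, 1.952]
contact_force: [0.1, -0.0, -0.4]
opening: 0.0919
grip_force: 0.0
```

```bash
python3 - <<'E'
from h import *
c=read_camera("wrist");cv2.imwrite("pics/w1.png",c["color"]);W=pts(c);z=W[...,2]
from math import *
near=(np.hypot(W[...,0]-.5375,W[...,1]+.222)<.1)
for lo,hi in((.12,.14),(.055,.075)):
    m=near&(z>lo)&(z<hi);Q=W[m]
    if len(Q)>5: print(lo,len(Q),np.median(Q[:,2]),Q.mean(0),cv2.minAreaRect((Q[:,:2]*1000).astype(np.float32)))
go(.5375,-.222,.068,112)
E
```

```text
0.12 1286 0.1308840413971767 [ 0.53626599 -0.22114327  0.13033305] ((536.9548950195312, -222.4056396484375), (23.644210815429688, 33.3411750793457), 21.62274932861328)
0.055 2955 0.06550367290170028 [ 0.53274094 -0.21233858  0.06550703] ((537.2581176757812, -222.84088134765625), (46.00363540649414, 135.27365112304688), 22.300464630126953)
travel [0.001  0.002  0.1742] dr [-0.05 -0.04 -0.41]
```

View pics/w1.png

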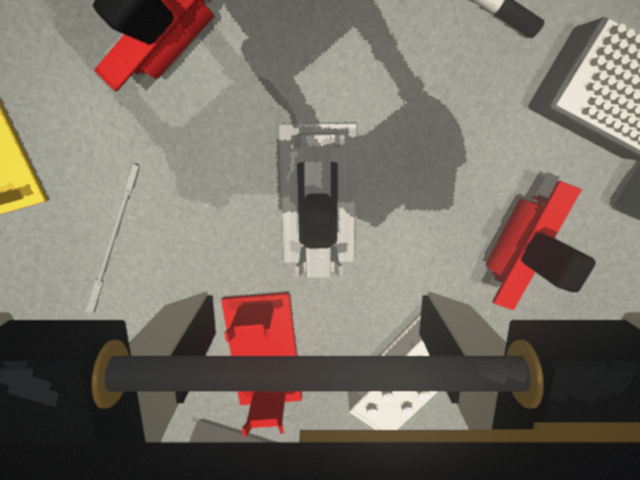

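The wrist view shows the grey roller centred at (318,215), with its handle between the open fingers. Nothing taller than 0.07 m stands in the descent path. I'll descend and grip.

arm_command(fingers=[-1,-1,-1,-1,-1,-1,-1,-1], travel=[[0.0005,0,0.035],[0.0005,0,0.07],[0.0005,0,0.1],[0.0005,0,0.125],[0.0005,0,0.145],[0.0005,0,0.16],[0.0005,0,0.17],[0.0005,0,0.17]], dr=[[0,0,0],[0,0,0],[0,0,0],[0,0,0],[0,0,0],[0,0,0],[0,0,0],[0,0,0]])

```text
time: 1.98
tool_pos: [0.5344, -0.2236, 0.0707]
tool_rot: [-3.139, -0.003, 1.946]
contact_force: [-0.2, -0.5, 0.4]
opening: 0.0916
grip_force: 0.0
```

arm_command(fingers=[0,0.3,0.5,0.7,1,1,1,1], travel=[[0,0,0],[0,0,0],[0,0,0],[0,0,0],[0,0,0],[0,0,0],[0,0,0],[0,0,0]], dr=[[0,0,0],[0,0,0],[0,0,0],[0,0,0],[0,0,0],[0,0,0],[0,0,0],[0,0,0]], squeeze=55)

```text
time: 2.65
tool_pos: [0.5361, -0.2237, 0.0729]
tool_rot: [3.141, 0.0, 1.948]
contact_force: [-1.0, 0.4, 0.6]
opening: 0.0431
grip_force: 0.0
```

arm_command(fingers=[1,1,1,1,1,1,1,1], travel=[[0,0,0],[0,0,0],[0,0,0],[0,0,0],[0,0,0],[0,0,0],[0,0,0],[0,0,0]], dr=[[0,0,0],[0,0,0],[0,0,0],[0,0,0],[0,0,0],[0,0,0],[0,0,0],[0,0,0]])

```text
time: 3.32
tool_pos: [0.5361, -0.2237, 0.0728]
tool_rot: [3.141, 0.0, 1.948]
contact_force: [0.7, -0.3, -0.9]
opening: 0.0238
grip_force: 54.8
```

Gripped, with the opening matching the 24 mm handle. The hang-back TCP reference is (0.536, -0.224, 0.073), yaw 1.948. I'll lift.

arm_command(fingers=[1,1,1,1,1,1,1,1], travel=[[0,0,-0.005],[0,0,-0.015],[0,0,-0.03],[0,0,-0.05],[0,0,-0.075],[0,0,-0.1],[0,0,-0.12],[0,0,-0.12]], dr=[[0,0,0],[0,0,0],[0,0,0],[0,0,0],[0,0,0],[0,0,0],[0,0,0],[0,0,0]])

```text
time: 3.98
tool_pos: [0.5379, -0.2248, 0.1981]
tool_rot: [3.136, 0.007, 1.948]
contact_force: [2.2, -1.0, -3.6]
opening: 0.0238
grip_force: 54.8
```

```bash
python3 - <<'E'
from h import *
s=observe();print(s["contact_force"],s["torque"],s["opening"])
# above plate, offset start x=-49 along plate axis yaw -7.5
a=np.radians(-7.5);ax=np.array([np.cos(a),np.sin(a)])
for t in(0,-.049):
    p=np.array([.504,.2125])+t*ax;print(p);go(p[0],p[1],.2,82.5,s)
E
```

```text
[ 2.1737673  -0.95865982 -3.6344774 ] [-0.06046871 -0.16340267  0.02165113] 0.023752090168861425
[0.504  0.2125]
travel [ 0.419   0.1296 -0.0041] dr [ 0.39  0.31 29.11]
[0.4554192  0.21889578]
travel [ 0.4429  0.0868 -0.0045] dr [ 0.39  0.31 29.11]
```

arm_command(fingers=[1,1,1,1,1,1,1,1], travel=[[0.025,0.008,0],[0.06,0.018,0],[0.1,0.03,0],[0.14,0.04,0],[0.18,0.055,0],[0.22,0.065,0],[0.26,0.075,0],[0.285,0.08,0]], dr=[[0,0,3],[0,0,8],[0,0,13],[0,0,18],[0,0,22],[0,0,26],[0,0,29],[0,0,29.1]])

```text
time: 4.65
tool_pos: [0.5037, 0.0743, 0.1919]
tool_rot: [-3.139, -0.001, 1.439]
contact_force: [0.2, 1.2, -3.8]
opening: 0.0236
grip_force: 54.9
```

arm_command(fingers=[1,1], travel=[[0,0,0],[0,0,0]], dr=[[0,0,0],[0,0,0]])

```text
time: 4.82
tool_pos: [0.5045, 0.072, 0.192]
tool_rot: [-3.14, 0.001, 1.443]
contact_force: [-0.7, 0.4, -2.9]
opening: 0.0237
grip_force: 54.9
```

```bash
python3 - <<'E'
from h import *
c=read_camera("wrist");cv2.imwrite("pics/w2.png",c["color"]);W=pts(c);z=W[...,2]
m=(np.hypot(W[...,0]-.504,W[...,1]-.2125)<.075)&(z>.038)&(z<.062)&(c["color"].min(2)>140)
Q=W[m];print(len(Q),Q.mean(0),cv2.minAreaRect((Q[:,:2]*1000).astype(np.float32)))
a=np.radians(-7.5);ax=np.array([np.cos(a),np.sin(a)]);t=(Q[:,:2]-[.504,.2125])@ax
for k in range(-5,6):
    s=abs(t-k*.01)<.005
    if s.sum()>20:print(k,s.sum(),np.percentile(Q[s,2],[50,80]).round(4))
print(np.polyfit(t,Q[:,2],1))
s=observe();print(s["tool_pos"],s["tool_rot"],s["contact_force"],s["torque"])
E
```

```text
13627 [0.50260471 0.20892855 0.051202  ] ((507.99774169921875, 202.89651489257812), (66.32343292236328, 137.88665771484375), 82.76538848876953)
-5 1073 [0.0528 0.0536]
-4 1067 [0.0525 0.0534]
-3 1120 [0.0529 0.0537]
-2 1134 [0.0525 0.0534]
-1 1164 [0.0528 0.0536]
0 1181 [0.0525 0.0534]
1 1161 [0.0524 0.0533]
2 1173 [0.0523 0.0531]
3 1124 [0.0524 0.0532]
4 1057 [0.0522 0.0531]
5 1040 [0.0522 0.053 ]
[-0.00141546  0.0512007 ]
[0.50487433 0.07084942 0.1920885 ] [-3.14043938e+00  8.64207602e-04  1.44162040e+00] [ 0.36105105 -1.0496825  -3.27417752] [-0.07542868 -0.06825772  0.01250855]
```

View pics/w2.png

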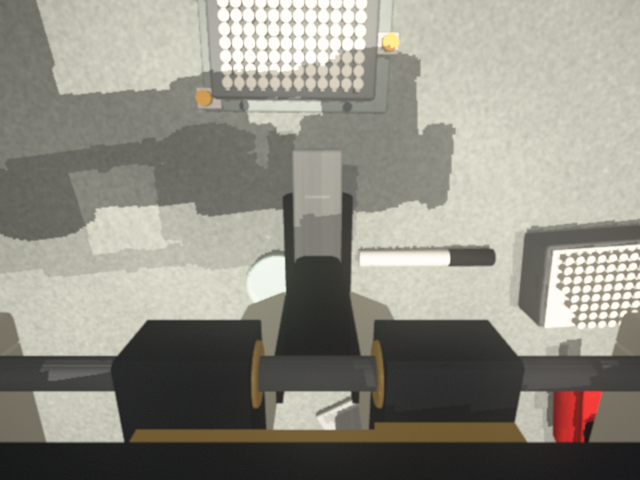

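The wrist view shows the plate with its near edge at row 108, an amber screw at (203,97) and the +x screw at (390,42). The roller hangs straight in the grip. Proud cap tops are at about 0.053 m and nearly level. I'll go above the -x end of the sheet.

arm_command(fingers=[1,1,1,1,1,1,1,1], travel=[[0.02,-0.01,0],[0.05,-0.025,0],[0.085,-0.04,0],[0.115,-0.055,0.01],[0.14,-0.064,0.03],[0.14,-0.064,0.05],[0.14,-0.064,0.057],[0.14,-0.064,0.057]], dr=[[0,0,0],[0,0,0],[0,0,0],[0,0,0],[0,0,0],[0,0,0],[0,0,0],[0,0,0]])

```text
time: 5.53
tool_pos: [0.4593, 0.2163, 0.1337]
tool_rot: [-3.138, 0.003, 1.439]
contact_force: [-1.2, 0.5, -4.1]
opening: 0.0239
grip_force: 54.9
```

arm_command(fingers=[1,1,1,1], travel=[[0,0,0.006],[0,0,0.012],[0,0,0.015],[0,0,0.015]], dr=[[0,0,0],[0,0,0],[0,0,0],[0,0,0]])

```text
time: 5.87
tool_pos: [0.4603, 0.2171, 0.1205]
tool_rot: [-3.141, 0.0, 1.439]
contact_force: [0.5, -0.8, -3.4]
opening: 0.0237
grip_force: 54.9
```

```bash
python3 - <<'E'
from h import *
s=observe();print(s["tool_pos"],s["tool_rot"],s["contact_force"],s["torque"])
a=np.radians(-7.5);p=np.array([.504,.2125])-.045*np.array([np.cos(a),np.sin(a)]);go(*p,.115,82.5)
c=read_camera("scene");cv2.imwrite("pics/s2.png",cv2.resize(c["color"][110:290,330:530],(800,720)[:2] and (660,594),interpolation=2))
E
```

```text
[0.46031553 0.2171218  0.12046751] [-3.14110977e+00  4.14417851e-04  1.43883059e+00] [ 0.53431086 -0.76277422 -3.37462353] [-0.05319333 -0.02962769 -0.02354192]
travel [ 0.0011 -0.0011  0.0055] dr [-0.03  0.02 -0.06]
```

View pics/s2.png

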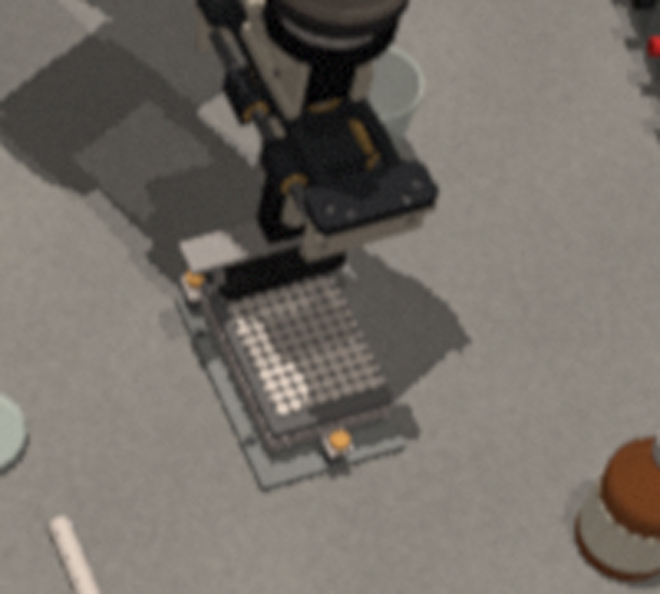

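The roller sits square over the -x end of the sheet, with its drum at crop (270,275). I'll creep down until it touches.

arm_command(fingers=[1,1,1], travel=[[0.001,0,0.002],[0.001,0,0.004],[0.001,0,0.005]], dr=[[0,0,0],[0,0,0],[0,0,0]])

```text
time: 6.17
tool_pos: [0.4604, 0.2189, 0.1158]
tool_rot: [3.141, -0.0, 1.44]
contact_force: [-0.4, 0.5, -3.4]
opening: 0.0238
grip_force: 54.9
```

arm_command(fingers=[1,1], travel=[[0,0,0.001],[0,0,0.001]], dr=[[0,0,0],[0,0,0]])

```text
time: 6.33
tool_pos: [0.4602, 0.2189, 0.1146]
tool_rot: [-3.141, 0.0, 1.44]
contact_force: [-0.3, 0.6, -4.3]
opening: 0.0236
grip_force: 54.9
```

arm_command(fingers=[1,1], travel=[[0,0,0.001],[0,0,0.001]], dr=[[0,0,0],[0,0,0]])

```text
time: 6.5
tool_pos: [0.4603, 0.2189, 0.1137]
tool_rot: [3.142, 0.0, 1.44]
contact_force: [0.5, 0.7, -3.3]
opening: 0.0235
grip_force: 54.9
```

arm_command(fingers=[1,1], travel=[[0,0,0.001],[0,0,0.001]], dr=[[0,0,0],[0,0,0]])

```text
time: 6.67
tool_pos: [0.4603, 0.2189, 0.1126]
tool_rot: [-3.141, 0.0, 1.44]
contact_force: [0.4, -0.9, -3.6]
opening: 0.0237
grip_force: 54.9
```

arm_command(fingers=[1,1], travel=[[0,0,0.0007],[0,0,0.0007]], dr=[[0,0,0],[0,0,0]])

```text
time: 6.83
tool_pos: [0.4606, 0.2189, 0.1122]
tool_rot: [3.141, -0.0, 1.44]
contact_force: [0.2, -0.2, -3.6]
opening: 0.0235
grip_force: 54.9
```

arm_command(fingers=[1,1], travel=[[0,0,0.0007],[0,0,0.0007]], dr=[[0,0,0],[0,0,0]])

```text
time: 7.0
tool_pos: [0.461, 0.2189, 0.112]
tool_rot: [3.14, -0.0, 1.44]
contact_force: [0.5, -0.9, 0.9]
opening: 0.0238
grip_force: 54.9
```

arm_command(fingers=[1,1], travel=[[0,0,0.0005],[0,0,0.0005]], dr=[[0,0,0],[0,0,0]])

```text
time: 7.17
tool_pos: [0.4613, 0.2189, 0.1118]
tool_rot: [3.139, -0.001, 1.44]
contact_force: [1.2, -2.1, 5.1]
opening: 0.0238
grip_force: 54.9
```

arm_command(fingers=[1,1], travel=[[0,0,0.0005],[0,0,0.0005]], dr=[[0,0,0],[0,0,0]])

```text
time: 7.33
tool_pos: [0.4616, 0.2189, 0.1116]
tool_rot: [3.139, -0.001, 1.44]
contact_force: [0.2, -1.6, 5.8]
opening: 0.0236
grip_force: 54.9
```

arm_command(fingers=[1,1], travel=[[0,0,0.0005],[0,0,0.0005]], dr=[[0,0,0],[0,0,0]])

```text
time: 7.5
tool_pos: [0.4616, 0.2189, 0.1112]
tool_rot: [3.138, -0.001, 1.44]
contact_force: [-0.1, -1.9, 7.1]
opening: 0.0238
grip_force: 54.9
```

arm_command(fingers=[1,1], travel=[[0,0,0.0005],[0,0,0.0005]], dr=[[0,0,0],[0,0,0]])

```text
time: 7.67
tool_pos: [0.4617, 0.2189, 0.1111]
tool_rot: [3.138, -0.001, 1.44]
contact_force: [-0.4, -1.9, 9.7]
opening: 0.0238
grip_force: 54.9
```

arm_command(fingers=[1,1], travel=[[0,0,0.0005],[0,0,0.0005]], dr=[[0,0,0],[0,0,0]])

```text
time: 7.83
tool_pos: [0.4616, 0.2189, 0.1107]
tool_rot: [3.138, -0.001, 1.44]
contact_force: [-0.2, -2.7, 11.3]
opening: 0.0237
grip_force: 54.9
```

arm_command(fingers=[1,1], travel=[[0,0,0.0005],[0,0,0.0005]], dr=[[0,0,0],[0,0,0]])

```text
time: 8.0
tool_pos: [0.4617, 0.2189, 0.1103]
tool_rot: [3.138, -0.001, 1.44]
contact_force: [-1.3, -1.6, 12.3]
opening: 0.0236
grip_force: 54.9
```

arm_command(fingers=[1,1], travel=[[0,0,0.0005],[0,0,0.0005]], dr=[[0,0,0],[0,0,0]])

```text
time: 8.17
tool_pos: [0.4617, 0.2189, 0.1099]
tool_rot: [3.138, -0.001, 1.44]
contact_force: [0.1, -2.3, 12.5]
opening: 0.0242
grip_force: 54.9
```

arm_command(fingers=[1,1], travel=[[0,0,0.0005],[0,0,0.0005]], dr=[[0,0,0],[0,0,0]])

```text
time: 8.33
tool_pos: [0.462, 0.2189, 0.1098]
tool_rot: [3.137, -0.001, 1.44]
contact_force: [-2.2, -2.9, 15.8]
opening: 0.0236
grip_force: 54.9
```

Pressing at about 19 N net with 2.4 mm of travel, so these strips are home. I'll roll back slightly over strip 1, then forward.

arm_command(fingers=[1,1,1], travel=[[0,-0.002,0],[0,-0.004,0],[0,-0.006,0]], dr=[[0,0,0],[0,0,0],[0,0,0]])

```text
time: 8.58
tool_pos: [0.4565, 0.2197, 0.1097]
tool_rot: [3.136, -0.001, 1.44]
contact_force: [-1.0, -2.4, 13.4]
opening: 0.0235
grip_force: 54.9
```

arm_command(fingers=[1,1,1,1], travel=[[0,0.002,0],[0,0.004,0],[0,0.006,0],[0,0.008,0]], dr=[[0,0,0],[0,0,0],[0,0,0],[0,0,0]])

```text
time: 8.92
tool_pos: [0.4638, 0.2187, 0.1098]
tool_rot: [3.138, -0.001, 1.44]
contact_force: [-1.6, -2.0, 15.4]
opening: 0.0238
grip_force: 54.9
```

arm_command(fingers=[1,1,1,1], travel=[[0,0.0015,0],[0,0.003,0],[0,0.0045,0],[0,0.006,0]], dr=[[0,0,0],[0,0,0],[0,0,0],[0,0,0]])

```text
time: 9.25
tool_pos: [0.4696, 0.218, 0.1098]
tool_rot: [3.138, -0.001, 1.44]
contact_force: [-3.2, -3.3, 16.7]
opening: 0.0238
grip_force: 55.0
```

arm_command(fingers=[1,1,1,1], travel=[[0,0.0015,0],[0,0.003,0],[0,0.0045,0],[0,0.006,0]], dr=[[0,0,0],[0,0,0],[0,0,0],[0,0,0]])

```text
time: 9.58
tool_pos: [0.4758, 0.2172, 0.1098]
tool_rot: [3.137, -0.001, 1.44]
contact_force: [-0.9, -1.5, 13.5]
opening: 0.0239
grip_force: 54.9
```

arm_command(fingers=[1,1,1,1,1], travel=[[0,0.0018,0],[0,0.0036,0],[0,0.0054,0],[0,0.0072,0],[0,0.009,0]], dr=[[0,0,0],[0,0,0],[0,0,0],[0,0,0],[0,0,0]])

```text
time: 10.0
tool_pos: [0.4847, 0.2161, 0.1098]
tool_rot: [3.137, -0.001, 1.44]
contact_force: [-0.9, -2.1, 13.7]
opening: 0.0238
grip_force: 54.9
```

arm_command(fingers=[1,1,1,1,1], travel=[[0,0.0018,0],[0,0.0036,0],[0,0.0054,0],[0,0.0072,0],[0,0.009,0]], dr=[[0,0,0],[0,0,0],[0,0,0],[0,0,0],[0,0,0]])

```text
time: 10.42
tool_pos: [0.4936, 0.2149, 0.1098]
tool_rot: [3.137, -0.001, 1.44]
contact_force: [-1.3, -1.6, 13.3]
opening: 0.0238
grip_force: 54.9
```

arm_command(fingers=[1,1,1,1,1], travel=[[0,0.0018,0],[0,0.0036,0],[0,0.0054,0],[0,0.0072,0],[0,0.009,0]], dr=[[0,0,0],[0,0,0],[0,0,0],[0,0,0],[0,0,0]])

```text
time: 10.83
tool_pos: [0.5025, 0.2138, 0.1098]
tool_rot: [3.137, -0.001, 1.44]
contact_force: [-1.6, -1.4, 12.8]
opening: 0.0236
grip_force: 54.9
```

arm_command(fingers=[1,1,1,1,1,1], travel=[[0,0.002,0],[0,0.004,0],[0,0.006,0],[0,0.008,0],[0,0.01,0],[0,0.012,0]], dr=[[0,0,0],[0,0,0],[0,0,0],[0,0,0],[0,0,0],[0,0,0]])

```text
time: 11.33
tool_pos: [0.5142, 0.2123, 0.1097]
tool_rot: [3.138, -0.001, 1.44]
contact_force: [-3.1, -0.7, 14.8]
opening: 0.0236
grip_force: 54.9
```

arm_command(fingers=[1,1,1,1,1,1], travel=[[0,0.002,0],[0,0.004,0.0001],[0,0.006,0.0001],[0,0.008,0.0002],[0,0.01,0.0002],[0,0.012,0.0002]], dr=[[0,0,0],[0,0,0],[0,0,0],[0,0,0],[0,0,0],[0,0,0]])

```text
time: 11.83
tool_pos: [0.526, 0.2108, 0.1097]
tool_rot: [3.138, -0.002, 1.44]
contact_force: [-2.4, -1.3, 14.0]
opening: 0.0237
grip_force: 54.9
```

arm_command(fingers=[1,1,1,1,1,1], travel=[[0,0.002,0],[0,0.004,0],[0,0.006,0],[0,0.008,0],[0,0.01,0],[0,0.012,0]], dr=[[0,0,0],[0,0,0],[0,0,0],[0,0,0],[0,0,0],[0,0,0]])

```text
time: 12.33
tool_pos: [0.5381, 0.2092, 0.1096]
tool_rot: [3.137, -0.002, 1.44]
contact_force: [-1.5, -0.7, 12.4]
opening: 0.0235
grip_force: 54.9
```

arm_command(fingers=[1,1,1,1,1,1,1], travel=[[0,0.002,0.0001],[0,0.004,0.0002],[0,0.006,0.0002],[0,0.008,0.0002],[0,0.01,0.0002],[0,0.012,0.0002],[0,0.013,0.0002]], dr=[[0,0,0],[0,0,0],[0,0,0],[0,0,0],[0,0,0],[0,0,0],[0,0,0]])

```text
time: 12.92
tool_pos: [0.5516, 0.2075, 0.1095]
tool_rot: [3.136, -0.002, 1.44]
contact_force: [0.9, -1.9, 12.2]
opening: 0.024
grip_force: 54.9
```

arm_command(fingers=[1,1,1,1,1,1,1,1], travel=[[0,0,0.0003],[0,-0.003,0.0003],[0,-0.006,0.0003],[0,-0.009,0.0003],[0,-0.012,0.0003],[0,-0.015,0.0003],[0,-0.018,0.0002],[0,-0.021,0.0002]], dr=[[0,0,0],[0,0,0],[0,0,0],[0,0,0],[0,0,0],[0,0,0],[0,0,0],[0,0,0]])

```text
time: 13.58
tool_pos: [0.531, 0.2102, 0.1096]
tool_rot: [3.135, -0.002, 1.44]
contact_force: [1.0, -1.2, 13.1]
opening: 0.0238
grip_force: 54.9
```

arm_command(fingers=[1,1,1,1,1,1,1,1], travel=[[0,-0.003,0],[0,-0.006,0],[0,-0.009,0],[0,-0.012,-0.0001],[0,-0.015,-0.0001],[0,-0.018,-0.0001],[0,-0.021,-0.0001],[0,-0.024,-0.0001]], dr=[[0,0,0],[0,0,0],[0,0,0],[0,0,0],[0,0,0],[0,0,0],[0,0,0],[0,0,0]])

```text
time: 14.25
tool_pos: [0.5072, 0.2133, 0.1097]
tool_rot: [3.135, -0.002, 1.44]
contact_force: [-0.3, -1.6, 13.9]
opening: 0.0239
grip_force: 54.9
```

arm_command(fingers=[1,1,1,1,1,1,1,1], travel=[[0,-0.003,0],[0,-0.006,0],[0,-0.009,0],[0,-0.012,0],[0,-0.015,0],[0,-0.018,0],[0,-0.021,0],[0,-0.024,0]], dr=[[0,0,0],[0,0,0],[0,0,0],[0,0,0],[0,0,0],[0,0,0],[0,0,0],[0,0,0]])

```text
time: 14.92
tool_pos: [0.4836, 0.2164, 0.1097]
tool_rot: [3.135, -0.002, 1.44]
contact_force: [0.9, -1.6, 14.4]
opening: 0.0236
grip_force: 54.9
```

arm_command(fingers=[1,1,1,1,1,1,1,1], travel=[[0,-0.003,0],[0,-0.006,0],[0,-0.009,0],[0,-0.012,0],[0,-0.015,0],[0,-0.018,0],[0,-0.021,0],[0,-0.025,0]], dr=[[0,0,0],[0,0,0],[0,0,0],[0,0,0],[0,0,0],[0,0,0],[0,0,0],[0,0,0]])

```text
time: 15.58
tool_pos: [0.459, 0.2196, 0.1097]
tool_rot: [3.135, -0.002, 1.44]
contact_force: [0.3, -2.2, 16.3]
opening: 0.0238
grip_force: 55.0
```

arm_command(fingers=[1,1,1,1,1,1,1,1], travel=[[0,0,-0.003],[0,0,-0.01],[0,0,-0.025],[0,0,-0.045],[0,0,-0.065],[0,0,-0.08],[0,0,-0.085],[0,0,-0.085]], dr=[[0,0,0],[0,0,0],[0,0,0],[0,0,0],[0,0,0],[0,0,0],[0,0,0],[0,0,0]])

```text
time: 16.25
tool_pos: [0.4568, 0.2196, 0.1927]
tool_rot: [3.14, -0.001, 1.44]
contact_force: [0.1, 1.1, -3.8]
opening: 0.0236
grip_force: 54.9
```

```bash
python3 - <<'E'
from h import *
s=observe();print(s["time"],s["tool_pos"],s["tool_rot"],s["contact_force"])
go(.505,.09,.195,82.5,s)
E
```

```text
16.25 [0.45681486 0.21960058 0.19268776] [ 3.14009905e+00 -7.59073104e-04  1.44012190e+00] [ 0.10236251  1.08186559 -3.79328895]
travel [-0.1222  0.0647 -0.0023] dr [ 0.09 -0.04  0.01]
```

arm_command(fingers=[1,1,1,1,1,1,1], travel=[[-0.02,0.01,0],[-0.05,0.025,0],[-0.085,0.045,0],[-0.12,0.06,0],[-0.14,0.064,0],[-0.14,0.064,0],[-0.14,0.064,0]], dr=[[0,0,0],[0,0,0],[0,0,0],[0,0,0],[0,0,0],[0,0,0],[0,0,0]])

```text
time: 16.83
tool_pos: [0.5009, 0.0713, 0.1904]
tool_rot: [-3.138, 0.0, 1.437]
contact_force: [0.2, 0.3, -3.3]
opening: 0.0235
grip_force: 54.9
```

```bash
python3 - <<'E'
from h import *
c=read_camera("wrist");cv2.imwrite("pics/w3.png",c["color"]);W=pts(c);z=W[...,2]
m=(np.hypot(W[...,0]-.504,W[...,1]-.2125)<.075)&(z>.038)&(z<.062)&(c["color"].min(2)>140)
Q=W[m]
a=np.radians(-7.5);ax=np.array([np.cos(a),np.sin(a)]);t=(Q[:,:2]-[.504,.2125])@ax
for k in range(-5,6):
    s=abs(t-k*.01)<.005
    if s.sum()>20:print(k,s.sum(),np.percentile(Q[s,2],[50,80]).round(4))
s=observe();print(s["tool_pos"],s["tool_rot"])
go(.5361,-.2237,.15,111.6,s)
E
```

```text
-5 1105 [0.0504 0.0514]
-4 1086 [0.0504 0.0513]
-3 1124 [0.0504 0.0513]
-2 1137 [0.0503 0.0512]
-1 1145 [0.0504 0.0513]
0 1156 [0.0504 0.0512]
1 1159 [0.0503 0.0511]
2 1135 [0.0503 0.0511]
3 1102 [0.0503 0.0512]
4 1061 [0.0501 0.0511]
5 1028 [0.0501 0.0509]
[0.50086287 0.07222897 0.19060649] [-3.13888778e+00 -1.16174397e-04  1.43888556e+00]
travel [-0.2887  0.074   0.0404] dr [ -0.15  -0.05 -29.16]
```

View pics/w3.png

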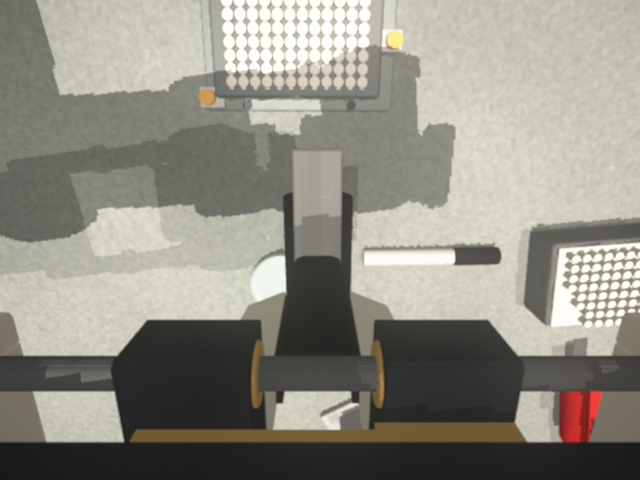

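All the caps are now uniformly about 2.2 mm lower, and the roller appears at the same pixels in the wrist view, (317,205), so it hasn't slipped. I'll go back to the stand.

arm_command(fingers=[1,1,1,1,1,1,1,1], travel=[[-0.025,0.006,0],[-0.06,0.015,0],[-0.1,0.025,0],[-0.14,0.035,0],[-0.18,0.045,0],[-0.22,0.056,0],[-0.26,0.067,0],[-0.288,0.074,0]], dr=[[0,0,-3],[0,0,-8],[0,0,-13],[0,0,-18],[0,0,-22],[0,0,-26],[0,0,-29],[0,0,-29.2]])

```text
time: 17.55
tool_pos: [0.5378, -0.2249, 0.1911]
tool_rot: [-3.141, 0.0, 1.953]
contact_force: [0.8, -0.5, -3.2]
opening: 0.0236
grip_force: 54.9
```

arm_command(fingers=[1,1,1], travel=[[0,0,0.01],[0,0,0.02],[0,0,0.02]], dr=[[0,0,0],[0,0,0],[0,0,0]])

```text
time: 17.8
tool_pos: [0.5361, -0.2204, 0.1686]
tool_rot: [-3.138, -0.005, 1.951]
contact_force: [-0.6, 1.5, -5.0]
opening: 0.0237
grip_force: 55.0
```

```bash
python3 - <<'E'
from h import *
s=observe();print(s["tool_pos"],s["tool_rot"])
go(.5361,-.2237,.112,111.6,s)
E
```

```text
[ 0.5360635  -0.22043044  0.16861275] [-3.13812973 -0.00547449  1.95066574]
travel [-0.0034 -0.001   0.0566] dr [-0.2  -0.31  0.17]
```

arm_command(fingers=[1,1,1,1,1,1], travel=[[0,0,0.015],[0,0,0.03],[0,0,0.045],[0,0,0.055],[0,0,0.055],[0,0,0.055]], dr=[[0,0,0],[0,0,0],[0,0,0],[0,0,0],[0,0,0],[0,0,0]])

```text
time: 18.3
tool_pos: [0.5374, -0.2216, 0.1168]
tool_rot: [-3.141, -0.001, 1.951]
contact_force: [-0.4, -0.1, -3.5]
opening: 0.0236
grip_force: 55.0
```

```bash
python3 - <<'E'
from h import *
s=observe();print(s["tool_pos"],s["tool_rot"])
go(.5361,-.2237,.0728,111.6,s)
E
```

```text
[ 0.53744059 -0.22162053  0.11680588] [-3.14098192e+00 -9.50105205e-04  1.95123006e+00]
travel [-0.0015 -0.002   0.044 ] dr [-0.04 -0.05  0.2 ]
```

Correct sideways, lower to just above the seat, then set down gently.

arm_command(fingers=[1,1,1,1,1,1], travel=[[-0.0015,-0.002,0.003],[-0.0015,-0.002,0.01],[-0.0015,-0.002,0.02],[-0.0015,-0.002,0.028],[-0.0015,-0.002,0.033],[-0.0015,-0.002,0.033]], dr=[[0,0,0.2],[0,0,0.2],[0,0,0.2],[0,0,0.2],[0,0,0.2],[0,0,0.2]])

```text
time: 18.8
tool_pos: [0.5352, -0.2246, 0.0821]
tool_rot: [-3.14, -0.002, 1.946]
contact_force: [-0.4, 1.1, -4.4]
opening: 0.0239
grip_force: 55.0
```

arm_command(fingers=[1,1,1,1,1], travel=[[0,0,0.003],[0,0,0.006],[0,0,0.008],[0,0,0.009],[0,0,0.009]], dr=[[0,0,0],[0,0,0],[0,0,0],[0,0,0],[0,0,0]])

```text
time: 19.22
tool_pos: [0.5361, -0.225, 0.0748]
tool_rot: [-3.141, -0.0, 1.946]
contact_force: [0.0, 0.6, -3.4]
opening: 0.0235
grip_force: 55.0
```

arm_command(fingers=[1,1,1], travel=[[0,0,0.0007],[0,0,0.0014],[0,0,0.0014]], dr=[[0,0,0],[0,0,0],[0,0,0]])

```text
time: 19.47
tool_pos: [0.5362, -0.2251, 0.0736]
tool_rot: [3.141, 0.0, 1.946]
contact_force: [-0.2, -0.1, -3.4]
opening: 0.0239
grip_force: 55.0
```

arm_command(fingers=[1,1,1], travel=[[0,0,0.0006],[0,0,0.001],[0,0,0.001]], dr=[[0,0,0],[0,0,0],[0,0,0]])

```text
time: 19.72
tool_pos: [0.5363, -0.2252, 0.0729]
tool_rot: [3.141, 0.0, 1.946]
contact_force: [0.3, -0.4, -1.0]
opening: 0.0235
grip_force: 55.0
```

Touching at the expected height (0.0729). A little more, then I'll release.

arm_command(fingers=[1,1,1], travel=[[0,0,0.0005],[0,0,0.0005],[0,0,0.0005]], dr=[[0,0,0],[0,0,0],[0,0,0]])

```text
time: 19.97
tool_pos: [0.5363, -0.2253, 0.0727]
tool_rot: [3.141, 0.001, 1.946]
contact_force: [-1.1, -0.9, 4.4]
opening: 0.024
grip_force: 55.0
```

arm_command(fingers=[0.4,0.3,0.2,0,-0.2,-0.5,-0.8,-1], travel=[[0,0,0],[0,0,0],[0,0,0],[0,0,0],[0,0,0],[0,0,0],[0,0,0],[0,0,0]], dr=[[0,0,0],[0,0,0],[0,0,0],[0,0,0],[0,0,0],[0,0,0],[0,0,0],[0,0,0]])

```text
time: 20.63
tool_pos: [0.5361, -0.2251, 0.072]
tool_rot: [-3.142, 0.0, 1.946]
contact_force: [-0.4, 0.1, 0.6]
opening: 0.0654
grip_force: 0.0
```

arm_command(fingers=[-1,-1,-1,-1,-1,-1], travel=[[0,0,0],[0,0,0],[0,0,0],[0,0,0],[0,0,0],[0,0,0]], dr=[[0,0,0],[0,0,0],[0,0,0],[0,0,0],[0,0,0],[0,0,0]])

```text
time: 21.13
tool_pos: [0.5362, -0.2251, 0.072]
tool_rot: [3.142, 0.0, 1.946]
contact_force: [-0.8, -0.5, -0.0]
opening: 0.0916
grip_force: 0.0
```

arm_command(fingers=[-1,-1,-1,-1,-1,-1,-1,-1], travel=[[0,0,-0.01],[0,0,-0.03],[0,0,-0.06],[0,0,-0.095],[0,0,-0.13],[0,0,-0.16],[0,0,-0.17],[0,0,-0.17]], dr=[[0,0,0],[0,0,0],[0,0,0],[0,0,0],[0,0,0],[0,0,0],[0,0,0],[0,0,0]])

```text
time: 21.8
tool_pos: [0.5373, -0.2257, 0.2459]
tool_rot: [3.137, 0.006, 1.946]
contact_force: [0.9, -0.3, -0.5]
opening: 0.0919
grip_force: 0.0
```

```bash
python3 - <<'E'
from h import *
c=read_camera("wrist");cv2.imwrite("pics/w4.png",c["color"]);W=pts(c);z=W[...,2]
near=(np.hypot(W[...,0]-.5375,W[...,1]+.222)<.1)
for lo,hi in((.12,.14),(.055,.075)):
    m=near&(z>lo)&(z<hi);Q=W[m]
    print(lo,len(Q),np.median(Q[:,2]),cv2.minAreaRect((Q[:,:2]*1000).astype(np.float32)))
E
```

```text
0.12 1275 0.13087246070823955 ((536.3616943359375, -224.10816955566406), (24.055583953857422, 32.753238677978516), 20.935762405395508)
0.055 2975 0.06548164222902486 ((537.7156982421875, -223.37815856933594), (45.95587158203125, 136.67889404296875), 22.256071090698242)
```

View pics/w4.png

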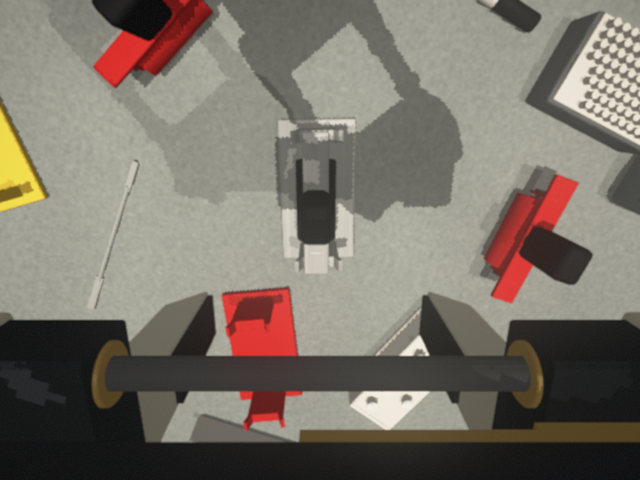

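The roller hangs upright in its stand at (317,210), at the same height as at the start (0.1309 and 0.0655) and within about 2 mm sideways.

```bash
python3 -c "
from cell import *
print(hand_in())"
```

```text
the job is handed in; nothing more can be done
None
```

I rolled the caps end to end and back at about 16–20 N net; afterwards the sheet measured about 2.2 mm lower along its whole length, so all twelve strips look home. The roller is back upright in its stand, and the job is handed in, though `hand_in()` returned no verdict.

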